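# Lock the demonstration drum on its stand

## Task

Lock the small drum on its display stand: push the pin on the slotted steel disc round until the disc's slot lines up with the sliding bar, then push the bar by its upright tab fully home through the slot and into the keeper at the drum. Do it all by pushing with the fingertips; pick nothing up, and leave the instruments lying around where they are.

Things in the scene. Friction and masses are not known exactly. Their poses are not given: they have to be found in the camera images.
- stand: fixed dark wooden board carrying the lock and a drum; 225 (x) x 460 (y) x 18 mm, reaching own x -110 to 115, y -215 to 245 mm. Origin on the table right under the disc's axis; z up. Own +y is the way the bar is pushed home, towards the drum; the bar's centre line is the own y axis
- rail_end (a point): point on the bar's line, stand y = -50 mm, 40 mm above the table, where the tab's front face stops: between two small end stops (tops 40 mm up, y -50 to -42 mm). Behind them the bar lies between two brass rails, tops 32 mm above the table, stand y -192 to -42 mm
- keeper (a point): brass arch that takes the bar's nose: stand y 44 to 54 mm, 45 mm high, 30 mm wide; this point is in its middle at bar height. Behind it, centred at stand y = 148 mm, is the fixed drum, 150 mm across, held by a strap up to 90 mm above the table
- disc (a joint): disc's angle about the vertical axis, rad, + counter-clockwise from above. Slot in line with the bar at 0 and equally at 3.14; stops at -0.7 and 3.84; starts at 0.5 to 2.64. At angle q the pin is at stand (-27 cos q, -27 sin q) mm. Stays where left; about 2.5 N at the pin turns it. Over about 0.14 rad off it blocks the bar; nearer, the tapered nose turns it into line
- disc_axis (a point): centre of the disc's top face, 36 mm above the table, on its axis. The disc is dark steel, lies flat, 72 mm across, with an 18 mm wide slot across its whole width, open at the top, 14 mm deep. This point's own y axis lies along the slot
- pin_top (a point): centre of the top of the disc's one pin: upright, round, 10 mm thick, 30 mm tall (36 to 66 mm above the table), 27 mm from the disc's axis, square to the slot. Push it sideways to turn the disc
- bar (a joint): travel of the bar along the stand's +y, m: 0 fully drawn back, 0.120 fully home (hard stop, tab against the end stops). Starts at 0 to 0.012; the nose meets the disc's rim at 0.020. Stays where left; sliding takes about 2 N, plus 6 N per m/s
- tab_top (a point): centre of the top of the tab, moves with the bar. The tab is an upright steel plate on the bar's tail, 24 mm wide (stand x), 8 mm thick (stand y), 34 to 64 mm above the table; its back face, to push on, is 4 mm to the stand's -y of this point. This point is at stand y = -174 mm + travel
- bar_nose (a point): front end of the bar, at mid height (29 mm above the table). The bar is bright flat steel, 122 mm long, 12 mm wide, the last 10 mm tapering to 8 mm. When home the nose is 64 mm past the disc's axis, through the keeper
- shaker: wooden cylinder shaker, 36 mm across, 50 mm tall, standing on the stand's board; origin at its underside. Leave alone
- mallet: small mallet lying on the stand's board on the robot's side of the lock, 154 mm long, 20 mm tall; origin at its underside near mid length. Leave alone
- kalimba: thumb piano, wooden block 150 x 110 x 31 mm with steel tines, lying on the table to the right of the stand; origin under its centre. Leave alone
- bowl: brass singing bowl, 90 mm across, 45 mm tall, on the left of the table, nearer the robot; origin under its centre. Leave alone
- clave: wooden clave stick 160 x 20 x 20 mm lying on the table beyond the stand; origin under its centre. Leave alone
- drum_b: loose tongue drum, 150 mm across, 65 mm tall, on the left of the table; origin under its centre. Leave alone
- block: wooden slit block 50 x 130 x 45 mm, on the right of the table; origin under its centre. Leave alone

How it is judged:
By the outcome, as a careful person would: the job done as asked, in the order asked, and still so for the second after the job is handed in, with the robot touching nothing.
It also fails if it takes over 48 s, if anything falls off the work surface, if the arm or the gripper's body presses on something with over 40 N, if the wrist force passes 120 N, or if a joint passes its speed limit or range.

## Robot

A 6-joint arm with a two-finger parallel gripper is mounted at the origin on the work surface. World frame = base frame: x ahead of the robot, y to its left, z up, the work surface at z = 0. Lengths are in m, angles in rad, forces in N, time in s.
With the tool pointing down it reaches from about 0.4 to 0.825 m from the base axis. Payload 7 kg.
Tool frame: the origin (TCP) lies at the very end of the fingers, on their centre line; the grasp point (between the pads) lies 19 mm behind it; z points along the fingers, x is the direction in which the jaws open and shut, and the axes are right-handed (so a half turn about z gives the same grasp; the last joint's range is limited). The gripper opens to 88 mm and grips with 3 to 60 N. Pads are 19 mm wide; open, the fingers measure 130 mm over their backs; the gripper's body (78 mm by 193 mm) begins 47 mm behind the grasp point.
Start: joints at [-0.872, 0.359, 0.012, 0, -1.224, -0.288], TCP at [0.27, -0.619, 0.227] pointing down, gripper open.
Joint ranges: [-3.07, 3.07], [-1.43, 2.12], [-1.02, 1.25], [-3.03, 1.67], [-3.05, -0], [-3.03, 3.03]. Speed limits (rad/s): [2.39, 2.39, 3.01, 3.14, 3.14, 3.14].

## Interface

Orientations are given as [roll, pitch, yaw] about the fixed x, y, z axes, in that order (R = Rz(yaw) Ry(pitch) Rx(roll)).
In Python, from station import telemetry, grab_frame, arm, regions_of, pinpoint gives the robot as it stands. The module is installed in compiled form; this text tells all that it offers.
- The arm moves only by the shell command python3 -m inch 'ROWS' [FORCE]. ROWS is text: rows parted by semicolons, each of 7 numbers parted by spaces: the opening, from 0 (shut) to 1 (fully open), then the shift along the world's x, y, z in cm, then the turn, a rotation vector about the world's x, y, z in degrees. A call has 1 to 12 rows; each row is the pose to reach, as a shift and turn from the pose measured when the call began; what a row does not reach only later rows make up. A row lasts 1/8 s, in which the tool goes at most 62.5 mm and 10.7 degrees, less where a joint would pass 70% of its speed; a pose out of reach is approached as far as the arm can. A call with a gripper value outside its range is refused whole. The fingers move at their own pace and stop on an object; FORCE is the grip in N (left out, the last holds). Time passes only in rows, so rows that repeat a pose let the fingers close. It gives the time, the measured TCP pose, the force and the opening at its end, in the units of the state.
- telemetry.get_state(): the state, without advancing time (a new reading comes with each control period).
- grab_frame(name): name is "side" or "top" or "wrist"; returns a dict with "pixels" (400x640x3 uint8, red, green, blue), "fx", "fy", "cx", "cy" (pixels), "R" (3x3) and "t" (3): a world point X has camera coordinates R X + t. Camera axes: x right, y down, z forward; pixel columns grow to the right and rows downward; lengths in m; the calibration is good to about 2 mm. A picture is of the moment at which its call begins. There is no depth.
- arm.job_done(): hands the job in, once; it reports no verdict.
Trained networks look in the newest picture that a camera, given by its name, has taken for a name from the list of things; names that differ only in an ending like _2 or _b are one class to them, and where a whole thing is asked for, a point or a joint stands for the part that bears it (a point fixed in the world has none). Each returns a list of dicts, best first, with "p" (0 to 1); they miss things now and then, are a little off and sometimes report something else, mostly with a low value. They report only what shows in the picture. A call takes as long as a camera call.
- regions_of(camera, name): "pixels" (400x640 bool, what is visible of it) and "bbox" ([left, top, right, bottom] in pixels, round what is visible of it).
- pinpoint(camera, name): "location" ([column, row] in pixels: a listed point, or the origin of a listed thing).
The state is a dict: "t": time; "q": joint angles; "qd": joint speeds; "joint_efforts": joint torques, N m; "eef_pos": TCP position; "ee_rot": TCP orientation; "force": force on the tool from outside, world axes, zero at the start; "moment": the same for the moment, N m; "width": finger opening in m.
Only numpy, scipy, OpenCV 4.12 (cv2) and the standard library are available. Lean on these libraries where they do the work, as an engineer would, in place of code of your own. Each camera call takes 0.05 s, during which the arm holds its last target. There are 200 camera calls.

## Working session

There is one attempt and no reset: what is moved stays moved. The work goes in short steps, Python scripts to look and compute and a shell command to move; the robot and the scene stay as the last step left them, time stands still between calls to the robot, and variables do not carry over. Pictures are saved under pics/ and viewed, about 8 in all and at most 12, crops included, and the job is handed in when it is done.

```bash
mkdir -p pics; cat > h.py <<'E'
import numpy as np, cv2
from station import telemetry, grab_frame, arm, regions_of, pinpoint
def ray(f,px):
    d=np.array([(px[0]-f["cx"])/f["fx"],(px[1]-f["cy"])/f["fy"],1.]);R=np.array(f["R"]);t=np.array(f["t"])
    return -R.T@t, R.T@d
def atz(f,px,z):
    c,d=ray(f,px); return c+d*(z-c[2])/d[2]
def proj(f,X):
    p=np.array(f["R"])@np.array(X)+np.array(f["t"]); return [p[0]/p[2]*f["fx"]+f["cx"],p[1]/p[2]*f["fy"]+f["cy"]]
def save(f,n): cv2.imwrite("pics/"+n,cv2.cvtColor(np.array(f["pixels"]),cv2.COLOR_RGB2BGR))
Z=dict(stand=0,disc_axis=.036,pin_top=.066,tab_top=.064,bar_nose=.029,keeper=.029,rail_end=.040,shaker=.018,mallet=.018,kalimba=0,bowl=0)
def meas(cams=("top","side"),names=Z):
    for c in cams:
        f=grab_frame(c)
        for n in names:
            for r in pinpoint(c,n)[:2]:
                print(c,n,round(r["p"],2),np.round(r["location"],1),np.round(atz(f,r["location"],Z[n])*1000,1)[:2])
    return f
E
python3 - <<'E'
from h import *
for c in("top","side"):
    f=grab_frame(c); save(f,c+"0.png"); print(c,np.round(ray(f,(320,200)),2).tolist())
meas()
s=telemetry.get_state();print(s["t"],s["eef_pos"],s["ee_rot"],s["width"])
E
```

```text
top [[0.29, 0.01, 1.41], [0.21, -0.03, -0.98]]
side [[0.18, 1.05, 0.93], [0.28, -0.75, -0.61]]
top stand 0.62 [319.9 206.4] [572.9 -30.6]
top disc_axis 0.81 [321.3 202.6] [577.5 -34.8]
top pin_top 0.73 [327.7 201.8] [572.6 -53.5]
top tab_top 0.69 [369.8 182. ] [ 627.5 -187. ]
top tab_top 0.42 [483.1 215.9] [ 501.8 -520.3]
top bar_nose 0.6 [335.1 199.6] [586.  -78.7]
top keeper 0.97 [306.3 209.1] [561.  13.]
top rail_end 0.96 [338.1 201.7] [576.4 -86.9]
top shaker 0.47 [344.7 168.5] [ 688.2 -117.1]
top shaker 0.45 [175.2 279.8] [367.4 424.4]
top mallet 0.68 [346.8 224.5] [ 506.8 -110.4]
top bowl 0.73 [174.5 282.2] [361.2 431.9]
side stand 0.6 [324.6 212.8] [569.3 -36.2]
side disc_axis 0.66 [277.5 210.2] [699.4  41.9]
side disc_axis 0.49 [323.2 202.5] [576.1 -42.7]
side pin_top 0.7 [329.7 193.5] [559.  -57.3]
side tab_top 0.67 [325.  167.6] [ 624.4 -197.7]
side bar_nose 0.67 [330.5 200.1] [560.9 -71.1]
side keeper 0.7 [322.3 214.9] [560.5   9.8]
side rail_end 0.82 [326.3 196.1] [576.2 -73.4]
side shaker 0.46 [301.1 184.3] [ 691.5 -137.3]
side mallet 0.6 [345.1 198.2] [ 523.  -110.4]
side kalimba 0.66 [330.5 153.7] [ 669.8 -389.8]
side bowl 0.68 [337.1 354.2] [366.4 450.3]
1.3 [ 0.26952497 -0.61883918  0.22657945] [-3.14156204e+00  1.33347819e-05  1.98158556e+00] 0.0872468628800658
```

View pics/top0.png

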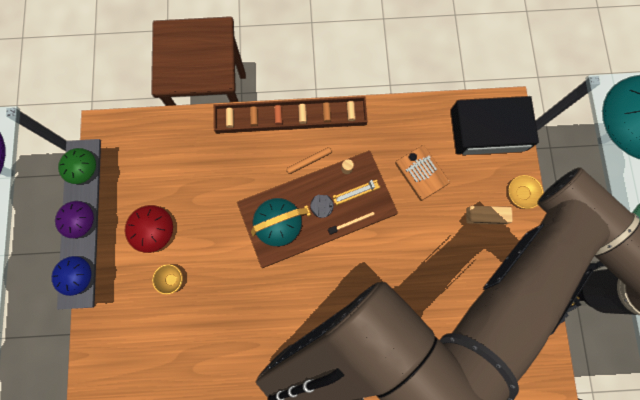

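View pics/side0.png

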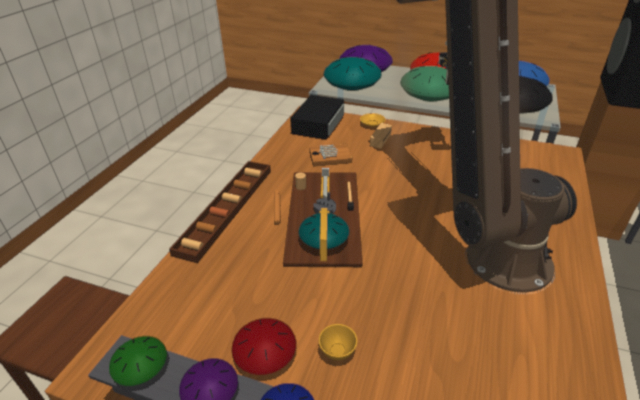

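The top view shows the disc near (321,205), the tab near (372,184) and the drum at (277,222). The side view agrees, with the disc near (325,203). Both are too coarse to work from, so I'll bring the wrist camera over the lock, with the gripper shut.

```bash
python3 -m inch '0 4 6 3 0 0 0;0 8 12 3 0 0 0;0 12 18 3 0 0 0;0 16 24 3 0 0 -2;0 20 30 3 0 0 -3;0 24 36 3 0 0 -4;0 27 42 3 0 0 -5;0 29 46 3 0 0 -5;0 29 48 3 0 0 -5;0 29 48 3 0 0 -5;0 29 48 3 0 0 -5;0 29 48 3 0 0 -5' 20
python3 - <<'E'
from h import *
f=grab_frame("wrist"); save(f,"w1.png"); print(np.round(ray(f,(320,200)),3).tolist(),f["fx"])
meas(("wrist",))
E
```

```text
t: 2.8
eef_pos: [0.5591, -0.1398, 0.2566]
ee_rot: [-3.142, 0.0, 1.893]
force: [0.5, -0.8, -0.2]
width: 0.0006
[[0.488, -0.162, 0.414], [0.269, 0.094, -0.959]] 359.38834832921043
wrist stand 0.94 [397.3 196.9] [570.5 -35.2]
wrist stand 0.68 [250.1 218.9] [ 653.4 -194.9]
wrist disc_axis 0.69 [403.8 210.5] [575.5 -33.6]
wrist disc_axis 0.66 [359.  205.5] [585.8 -82.5]
wrist pin_top 0.83 [388.3 205.6] [568.7 -60.7]
wrist tab_top 0.78 [248.5 215.9] [ 625.1 -192.3]
wrist tab_top 0.34 [399.8 195. ] [555.  -53.2]
wrist bar_nose 0.74 [360.9 204.4] [585.8 -79.5]
wrist keeper 0.58 [447.5 208. ] [558.9  14.2]
wrist rail_end 0.89 [359.1 207.8] [587.2 -82.3]
wrist mallet 0.74 [352.8 130. ] [ 512. -115.]
wrist kalimba 0.56 [112.7 183.9] [ 662.7 -361.3]
wrist bowl 0.32 [361.3 204.7] [593.4 -72.6]
```

View pics/w1.png

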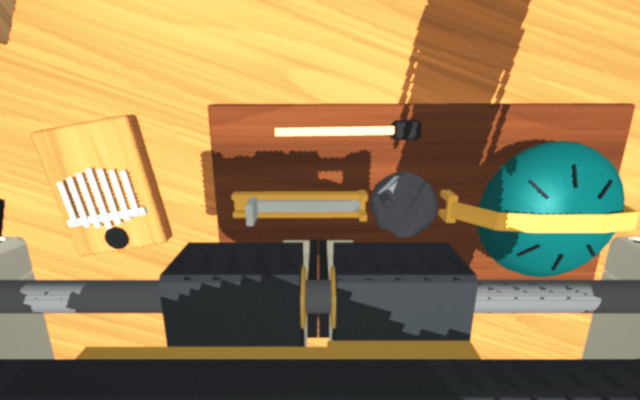

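The wrist view shows the bar lying between its rails from (232,205) to (367,205), and the tab at (250,212). The disc is at (404,205), with a bright feature near (388,187). The keeper is at (447,207). I'll enlarge the disc to read the pin and slot.

```bash
python3 - <<'E'
from h import *
f=grab_frame("wrist"); save(f,"w2.png")
im=cv2.imread("pics/w2.png")[160:250,220:470]
im=cv2.convertScaleAbs(im,alpha=1.6,beta=20)
cv2.imwrite("pics/w2c.png",cv2.resize(im,None,fx=3.2,fy=3.2,interpolation=cv2.INTER_CUBIC))
D=np.array([.5755,-.0345]);a=np.radians(17.8);ex=np.array([np.cos(a),np.sin(a)]);ey=np.array([-ex[1],ex[0]])
for q in(1.01,):
  for z in(.036,.066): print(proj(f,[*(D-.027*(np.cos(q)*ex+np.sin(q)*ey)),z]))
for x,y in((-.11,-.215),(-.11,.245)): print(proj(f,[*(D+x*ex+y*ey),.018]))
print([np.round((lambda v:((v-D)@ex,(v-D)@ey))(atz(f,p,.018)[:2]),4) for p in((210,104),(634,104))])
r=regions_of("wrist","tab_top");[print(k["p"],k["bbox"]) for k in r[:1]]
r=regions_of("wrist","pin_top");[print(k["p"],k["bbox"]) for k in r[:2]]
E
```

```text
[np.float64(382.2374619361737), np.float64(196.89631127028585)]
[np.float64(387.2824838788808), np.float64(205.086037135338)]
[np.float64(204.77887577664703), np.float64(103.53559357274412)]
[np.float64(635.8469825214568), np.float64(109.50065855615046)]
[array([-0.1096, -0.2095]), array([-0.1156,  0.2416])]
0.92 [243.4, 198.5, 358.1, 222.5]
0.94 [368.8, 173.2, 437.0, 237.3]
```

View pics/w2c.png

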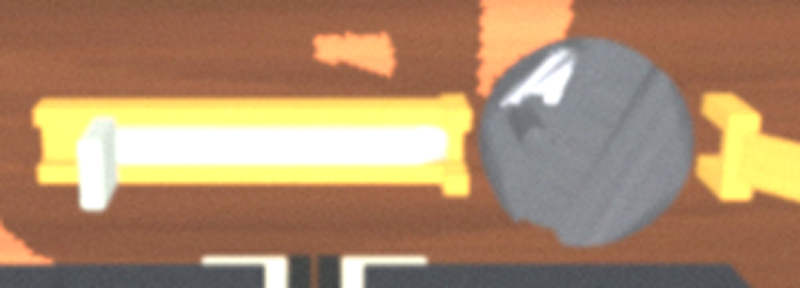

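The slot runs about 57° off the bar line, which agrees with the pin measurement, so q is about 1.0. Its distance to the disc is 28 mm, the tab is at travel of about 8 mm, and the stand yaw is about 18°. A straight push along stand +y, with the finger centred at stand x = -22 mm, takes the pin to q = 0. I'll come down behind the pin first.

```bash
python3 -m inch '0 1.5 3.7 0 0 0 0;0 1.5 3.7 -5 0 0 0;0 1.5 3.7 -10 0 0 0;0 1.5 3.7 -15 0 0 0;0 1.5 3.7 -18 0 0 0;0 1.5 3.7 -20 0 0 0;0 1.5 3.7 -21 0 0 0;0 1.5 3.7 -21 0 0 0;0 1.5 3.7 -21 0 0 0;0 1.5 3.7 -21 0 0 0'
python3 - <<'E'
from h import *
f=grab_frame("wrist"); save(f,"w3.png")
meas(("wrist",),["disc_axis","pin_top","tab_top","keeper","rail_end"])
meas(("side","top"),["pin_top","tab_top"])
E
```

```text
t: 4.85
eef_pos: [0.5752, -0.1017, 0.0476]
ee_rot: [3.14, 0.0, 1.895]
force: [0.5, -0.1, 0.3]
width: 0.0002
wrist tab_top 0.6 [ 90.7 309.9] [ 624.5 -191.4]
wrist keeper 0.66 [527.8 275.4] [557.2  13.5]
side pin_top 0.85 [328.7 193.4] [562.2 -56.8]
top pin_top 0.55 [329.4 202.7] [569.5 -58.4]
top pin_top 0.39 [306.8 208.4] [555.9  11.2]
```

View pics/w3.png

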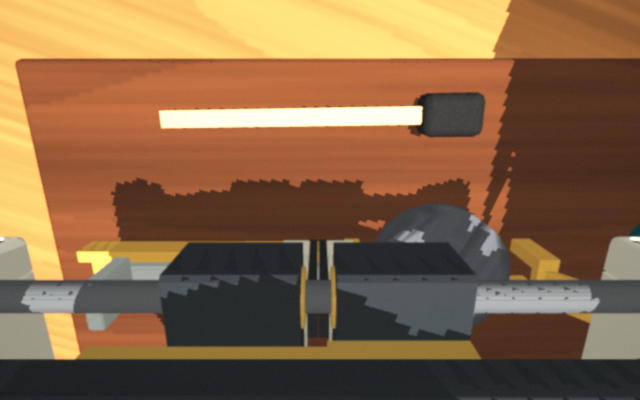

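The fingertips sit behind the pin, and the disc shows at (440,245). The fingers hide the pin itself. I'll advance along stand +y in stages and watch the force.

```bash
python3 -m inch '0 -.15 .48 0 0 0 0;0 -.31 .95 0 0 0 0;0 -.4 1.2 0 0 0 0;0 -.47 1.43 0 0 0 0;0 -.47 1.43 0 0 0 0'
python3 -m inch '0 -.08 .24 0 0 0 0;0 -.16 .48 0 0 0 0;0 -.16 .48 0 0 0 0'
python3 -m inch '0 -.08 .24 0 0 0 0;0 -.16 .48 0 0 0 0;0 -.16 .48 0 0 0 0'
python3 - <<'E'
from h import *
f=grab_frame("side"); save(f,"s4.png")
im=cv2.imread("pics/s4.png")[150:240,280:380]
cv2.imwrite("pics/s4c.png",cv2.resize(im,None,fx=6,fy=6,interpolation=cv2.INTER_CUBIC))
meas(("side","top"),["pin_top"])
E
```

```text
t: 6.12
eef_pos: [0.5698, -0.0873, 0.0465]
ee_rot: [-3.142, -0.0, 1.895]
force: [-0.6, 0.2, 0.8]
width: 0.0007
t: 6.5
eef_pos: [0.5681, -0.0831, 0.0466]
ee_rot: [-3.141, 0.001, 1.895]
force: [0.8, -4.5, -1.0]
width: 0.0005
t: 6.88
eef_pos: [0.5642, -0.082, 0.0466]
ee_rot: [-3.135, 0.004, 1.895]
force: [-1.9, -20.3, 3.4]
width: 0.0006
side pin_top 0.67 [328.8 193.1] [562.4 -58.4]
top pin_top 0.67 [328.1 204.3] [564.8 -54.2]
```

View pics/s4c.png

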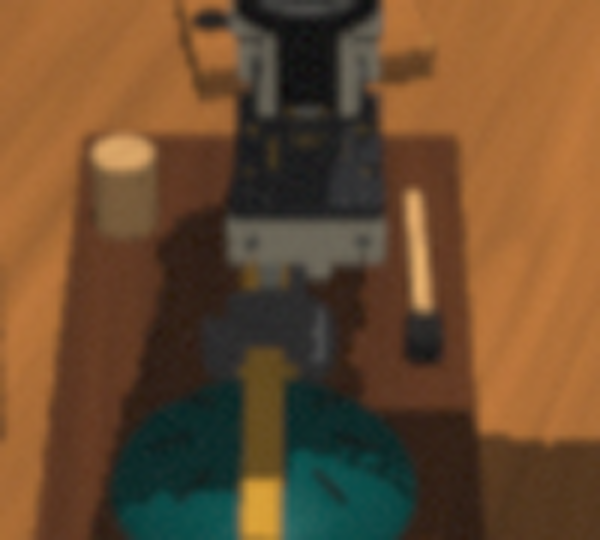

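The push is stalled at about 20 N. In stand axes the force is about (-8,-19) N, so the finger's corner is catching the pin's outer side. I'll back off, shift 15 mm towards stand +x, and push along the pin's path.

```bash
python3 -m inch '0 .37 -1.14 0 0 0 0;0 .37 -1.14 0 0 0 0;0 1.1 -.9 0 0 0 0;0 1.8 -.67 0 0 0 0;0 1.8 -.67 0 0 0 0;0 1.8 -.67 0 0 0 0'
python3 -m inch '0 -.1 .3 0 0 0 0;0 -.2 .6 0 0 0 0;0 -.25 .75 0 0 0 0;0 -.25 .75 0 0 0 0'
python3 - <<'E'
from h import *
meas(("side","top"),["pin_top"])
E
```

```text
t: 7.88
eef_pos: [0.5821, -0.0884, 0.0464]
ee_rot: [-3.135, 0.003, 1.895]
force: [0.0, 0.3, -0.1]
width: 0.0001
t: 8.38
eef_pos: [0.5796, -0.0807, 0.0465]
ee_rot: [-3.135, 0.003, 1.895]
force: [1.1, 0.1, 0.3]
width: 0.0003
side pin_top 0.81 [329.7 194.3] [557.6 -53.3]
top pin_top 0.74 [328.5 202.2] [571.2 -55.8]
```

```bash
python3 -m inch '0 -.2 .2 0 0 0 0;0 -.45 .4 0 0 0 0;0 -.45 .4 0 0 0 0'
python3 -m inch '0 -.2 .2 0 0 0 0;0 -.45 .4 0 0 0 0;0 -.45 .4 0 0 0 0'
python3 - <<'E'
from h import *
meas(("side","top"),["pin_top"])
E
```

```text
t: 8.95
eef_pos: [0.5744, -0.0777, 0.0464]
ee_rot: [-3.134, 0.004, 1.895]
force: [-0.7, -3.9, 1.2]
width: 0.0003
t: 9.32
eef_pos: [0.5681, -0.0751, 0.0463]
ee_rot: [-3.13, 0.004, 1.895]
force: [-3.0, -8.0, 2.3]
width: 0.0004
side pin_top 0.57 [331.  196.8] [549.3 -42. ]
top pin_top 0.57 [326.9 204.3] [565.  -50.5]
```

The readings are ambiguous and the pin may be slipping again, so I'll lift and look with the wrist camera.

```bash
python3 -m inch '0 .3 -1 0 0 0 0;0 .3 -1 5 0 0 0;0 .3 -3 11 0 0 0;0 -.5 -5 16 0 0 0;0 -1 -6 20 0 0 0;0 -1 -6 20 0 0 0;0 -1 -6 20 0 0 0'
python3 - <<'E'
from h import *
f=grab_frame("wrist"); save(f,"w5.png")
im=cv2.imread("pics/w5.png")[150:250,340:480]
im=cv2.convertScaleAbs(im,alpha=1.8,beta=25)
cv2.imwrite("pics/w5c.png",cv2.resize(im,None,fx=5,fy=5,interpolation=cv2.INTER_CUBIC))
meas(("wrist",),["disc_axis","pin_top","tab_top","keeper","rail_end"])
print(proj(f,[.5755,-.0345,.036]))
E
```

```text
t: 10.4
eef_pos: [0.5579, -0.135, 0.2458]
ee_rot: [-3.13, 0.004, 1.894]
force: [-0.3, -0.3, -0.1]
width: 0.0006
wrist disc_axis 0.73 [402.4 213.3] [572.2 -34.4]
wrist pin_top 0.62 [395.5 198.1] [553.1 -56.6]
wrist tab_top 0.73 [241.  222.4] [ 626.3 -192.7]
wrist tab_top 0.53 [394.6 198.4] [554.1 -56.7]
wrist keeper 0.86 [448.1 212. ] [556.5  14.5]
wrist rail_end 0.58 [355.8 214.2] [588.1 -82.1]
[np.float64(401.253509713321), np.float64(215.36575811007552)]
```

View pics/w5c.png

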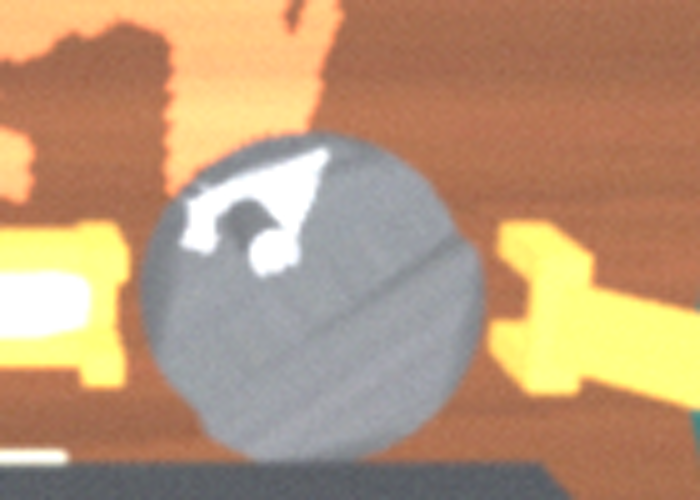

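The disc has turned to q of about 0.53: the pin top is at crop (275,250), and the slot runs from (220,390) to (460,240). The push is working, and it implies a fingertip half-extent of about 17.5 mm. I'll go back behind the pin and continue.

```bash
python3 -m inch '0 .9 5 -4 0 0 0;0 .9 5 -9 0 0 0;0 .9 5 -14 0 0 0;0 .9 5 -17 0 0 0;0 .9 5 -19 0 0 0;0 .9 5 -20 0 0 0;0 .9 5 -20 0 0 0;0 .9 5 -20 0 0 0'
python3 -m inch '0 -.15 .48 0 0 0 0;0 -.28 .86 0 0 0 0;0 -.4 1.2 0 0 0 0;0 -.5 1.5 0 0 0 0;0 -.5 1.5 0 0 0 0;0 -.5 1.5 0 0 0 0'
```

```text
t: 11.75
eef_pos: [0.5678, -0.0848, 0.0464]
ee_rot: [-3.13, 0.004, 1.895]
force: [-0.8, 0.0, -0.7]
width: 0.0004
t: 12.5
eef_pos: [0.562, -0.0702, 0.0465]
ee_rot: [-3.129, 0.005, 1.895]
force: [-1.4, -5.8, 0.9]
width: 0.0003
```

```bash
python3 -m inch '0 -.12 .3 0 0 0 0;0 -.22 .6 0 0 0 0;0 -.27 .75 0 0 0 0;0 -.27 .75 0 0 0 0'
python3 -m inch '0 .3 -1 0 0 0 0;0 .3 -1 5 0 0 0;0 .3 -3 11 0 0 0;0 -.1 -5 16 0 0 0;0 -.2 -7.3 20 0 0 0;0 -.2 -7.3 20 0 0 0;0 -.2 -7.3 20 0 0 0'
python3 - <<'E'
from h import *
f=grab_frame("wrist"); save(f,"w6.png")
im=cv2.imread("pics/w6.png")[150:250,340:480]
im=cv2.convertScaleAbs(im,alpha=1.8,beta=25)
cv2.imwrite("pics/w6c.png",cv2.resize(im,None,fx=5,fy=5,interpolation=cv2.INTER_CUBIC))
meas(("wrist",),["disc_axis","pin_top","tab_top","keeper","rail_end"])
E
```

```text
t: 13.0
eef_pos: [0.5595, -0.0625, 0.0465]
ee_rot: [-3.13, 0.005, 1.895]
force: [-0.7, -2.3, -0.6]
width: 0.0003
t: 13.88
eef_pos: [0.5575, -0.1355, 0.2461]
ee_rot: [-3.13, 0.004, 1.895]
force: [-0.5, -0.1, -0.8]
width: 0.0002
wrist disc_axis 0.69 [402.4 211.6] [569.9 -35.5]
wrist disc_axis 0.57 [238.2 224.4] [ 640.4 -198.4]
wrist pin_top 0.93 [412.2 197.3] [546.6 -41.9]
wrist tab_top 0.98 [241.1 221. ] [ 624.4 -193.4]
wrist keeper 0.66 [241.9 223.3] [ 640.8 -195.7]
wrist keeper 0.59 [447.6 214.7] [558.9  14.9]
wrist rail_end 0.69 [359.1 212.8] [584.9 -79.7]
```

View pics/w6c.png

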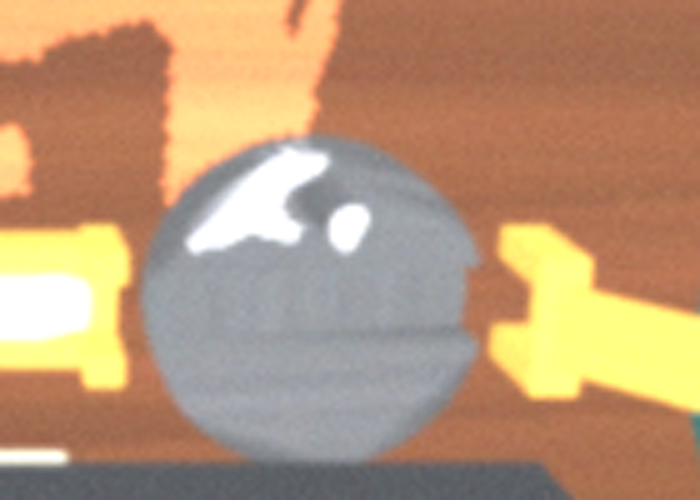

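The slot is now nearly level with the bar line. Pin at crop (348,228) gives q of about -0.05, well within 0.14. Next I'll go behind the tab, which is at travel of about 7.5 mm.

```bash
python3 -m inch '0 4 -5 0 0 0 0;0 7.9 -9.2 -2 0 0 0;0 7.9 -9.2 -8 0 0 0;0 7.9 -9.2 -13 0 0 0;0 7.9 -9.2 -17 0 0 0;0 7.9 -9.2 -19 0 0 0;0 7.9 -9.2 -20 0 0 0;0 7.9 -9.2 -20 0 0 0;0 7.9 -9.2 -20 0 0 0'
python3 -m inch '0 -.31 .95 0 0 0 0;0 -.46 1.43 0 0 0 0;0 -.62 1.9 0 0 0 0;0 -.62 1.9 0 0 0 0;0 -.62 1.9 0 0 0 0'
python3 - <<'E'
from h import *
meas(("top","side"),["tab_top"])
E
```

```text
t: 15.35
eef_pos: [0.6372, -0.2272, 0.0471]
ee_rot: [-3.13, 0.005, 1.896]
force: [0.5, 0.3, -0.8]
width: 0.0004
t: 15.98
eef_pos: [0.6309, -0.2081, 0.047]
ee_rot: [-3.13, 0.005, 1.896]
force: [0.3, -0.7, 0.1]
width: 0.0004
side tab_top 0.66 [327.8 170.8] [ 608.6 -181.9]
```

```bash
python3 -m inch '0 -.31 .95 0 0 0 0;0 -.62 1.9 0 0 0 0;0 -.93 2.85 0 0 0 0;0 -1.08 3.33 0 0 0 0;0 -1.24 3.8 0 0 0 0;0 -1.24 3.8 0 0 0 0'
python3 -m inch '0 -.31 .95 0 0 0 0;0 -.62 1.9 0 0 0 0;0 -.93 2.85 0 0 0 0;0 -1.24 3.8 0 0 0 0;0 -1.39 4.28 0 0 0 0;0 -1.55 4.75 0 0 0 0;0 -1.55 4.75 0 0 0 0'
```

```text
t: 16.92
eef_pos: [0.6186, -0.1697, 0.0469]
ee_rot: [-3.13, 0.005, 1.896]
force: [0.0, 0.5, 0.2]
width: 0.0004
t: 17.8
eef_pos: [0.6033, -0.1216, 0.0469]
ee_rot: [-3.131, 0.005, 1.897]
force: [-0.2, 0.4, -0.3]
width: 0.0008
```

```bash
python3 -m inch '0 -.15 .48 0 0 0 0;0 -.31 .95 0 0 0 0;0 -.43 1.33 0 0 0 0;0 -.43 1.33 0 0 0 0'
python3 -m inch '0 -.06 .19 0 0 0 0;0 -.12 .38 0 0 0 0;0 -.12 .38 0 0 0 0'
python3 - <<'E'
from h import *
meas(("top","side","wrist"),["tab_top","bar_nose"])
E
```

```text
t: 18.3
eef_pos: [0.599, -0.1078, 0.0469]
ee_rot: [-3.131, 0.004, 1.897]
force: [-0.4, 0.3, -0.6]
width: 0.0
t: 18.68
eef_pos: [0.5979, -0.1039, 0.0469]
ee_rot: [-3.131, 0.004, 1.897]
force: [0.1, -1.0, 1.6]
width: 0.0003
top bar_nose 0.65 [320.4 206.9] [565.4 -31.3]
top bar_nose 0.62 [301.3 212.7] [550.5  29.2]
side tab_top 0.73 [322.7 213.8] [546.3  44.8]
side tab_top 0.42 [323.4 193.2] [579.5 -54.8]
```

```bash
python3 -m inch '0 -.06 .19 0 0 0 0;0 -.12 .38 0 0 0 0;0 -.12 .38 0 0 0 0'
python3 -m inch '0 -.06 .19 0 0 0 0;0 -.12 .38 0 0 0 0;0 -.12 .38 0 0 0 0'
```

```text
t: 19.5
eef_pos: [0.5978, -0.1036, 0.0472]
ee_rot: [-3.131, 0.008, 1.897]
force: [6.3, -21.8, -5.5]
width: 0.0005
t: 19.88
eef_pos: [0.5978, -0.1035, 0.0473]
ee_rot: [-3.131, 0.013, 1.898]
force: [7.0, -25.3, -8.5]
width: 0.0003
```

There is a firm stop of about 26 N along the bar line, within 3 mm of where "home" was predicted. I'll back off, lift and check.

```bash
python3 -m inch '0 .6 -1.9 0 0 0 0;0 1 -3 0 0 0 0;0 1 -3 5 0 0 0;0 0 -3 10 0 0 0;0 -2 -3 15 0 0 0;0 -4 -3 20 0 0 0;0 -4 -3 20 0 0 0;0 -4 -3 20 0 0 0'
python3 - <<'E'
from h import *
f=grab_frame("wrist"); save(f,"w7.png")
im=cv2.imread("pics/w7.png")[80:260,200:480]
im=cv2.convertScaleAbs(im,alpha=1.5,beta=20)
cv2.imwrite("pics/w7c.png",cv2.resize(im,None,fx=2.8,fy=2.8,interpolation=cv2.INTER_CUBIC))
meas(("wrist",),["disc_axis","pin_top","tab_top","bar_nose","keeper","rail_end"])
E
```

```text
t: 20.88
eef_pos: [0.5576, -0.1331, 0.2474]
ee_rot: [-3.132, 0.012, 1.898]
force: [1.0, 0.6, -0.6]
width: 0.0006
wrist disc_axis 0.78 [403.8 215.4] [574.4 -31.6]
wrist disc_axis 0.54 [108.  187.7] [ 647.9 -340.2]
wrist pin_top 0.7 [353.8 220.6] [588.4 -86.3]
wrist pin_top 0.55 [406.2 195.9] [548. -47.]
wrist tab_top 0.59 [357.4 222. ] [589.3 -82. ]
wrist keeper 0.77 [450.  210.4] [554.4  15.9]
wrist rail_end 0.94 [353.4 213.4] [588.8 -84.3]
```

View pics/w7c.png

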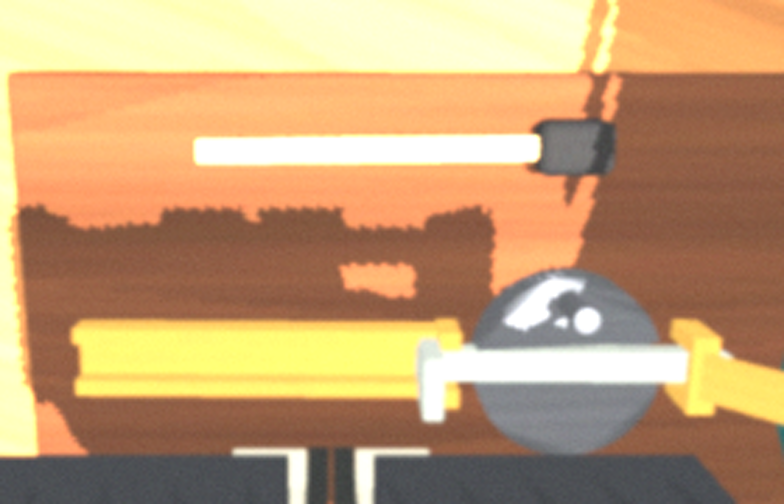

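The bar runs through the slot and into the keeper. Its nose shows past the arch at crop (725,355), and the tab is against the end stops at (430,380). The mallet hasn't moved, and the gripper is clear at z = 0.247 m.

```bash
python3 -c "
from station import arm;print(arm.job_done())"
```

```text
the job is handed in; nothing more can be done
None
```

The drum is locked and the job is handed in, with the arm's clock at about 21 s of the 48 s allowed. I pushed the pin to turn the disc from about 1.0 rad to about -0.05 rad, then pushed the bar home by its tab.

**Last checks:**
- **Bar:** it met a firm stop of about 26 N. The final wrist picture shows it through the slot, with the nose past the keeper and the tab against the end stops. The network put the tab top at about (589, -82) mm, roughly 4 mm from where it should be when home.
- **Other items:** the mallet hadn't moved in that picture. I didn't check the other instruments by picture at the end, but the arm's path stayed clear of them.
- **Clearance:** the gripper was lifted well clear of everything before hand-in.

**What went wrong or disagreed:**
- **First push on the pin:** the finger's corner caught the pin and stalled at about 20 N, so I backed off, shifted over and pushed again.
- **Network reports:** on the final frame they gave a wrong first guess for the pin and did not find the bar's nose. For those two I relied on the picture and the stop force.

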